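Fit a die plate in the bench press and index it under the ram

ROBOT

A 7-joint arm with a two-finger parallel gripper is mounted at the origin on the work surface. World frame = base frame: x ahead of the robot, y to its left, z up, the work surface at z = 0. Lengths are in m, angles in rad, forces in N, time in s.
With the tool pointing down it reaches from about 0.425 to 0.975 m from the base axis. Payload 16.7 kg.
Tool frame: the origin (TCP) lies at the very end of the fingers, on their centre line; the grasp point (between the pads) lies 19 mm behind it (env.hold_point_z is the distance from the TCP to the grasp point, in m); z points along the fingers, y is the line along which they close (so a half turn about z gives the same grasp; the last joint's range is limited). The gripper opens to 85 mm and grips with 20 to 120 N. Pads are 22 mm wide; open, the fingers measure 114 mm over their backs; the gripper's body (76 mm by 85 mm) begins 54 mm behind the grasp point. The pads swing forward as they close: fully open they stand 13 mm farther back than shut.
Start: joints at [-1.498, 0.426, 0.074, 1.606, -0.034, 1.111, -0.067], TCP at [0.148, 0.658, 0.231] pointing down, gripper open.
Joint ranges: [-2.85, 2.85], [-0.5, 2.14], [-1.23, 1.37], [0.21, 2.46], [-1.02, 4.16], [0.16, 2.05], [-2.73, 2.73]. Speed limits (rad/s): [1.89, 1.89, 2.39, 2.39, 3.01, 3.01, 3.01].

INTERFACE

Orientations are given as a 3x3 rotation matrix whose columns are the frame's x, y, z axes.
In Python, from cell import get_state, grab_frame, camera_info, env gives the robot as it stands. The module is installed in compiled form; this text tells all that it offers.
- The arm moves only by the tool carry_out, never from a script. Its argument "motion" is a list of rows, each an object with "delta_pos": the shift along the tool's x, y, z in mm, a list of three; "spin": the turn about the tool's z in degrees. A call has 1 to 12 rows; each row shifts and turns the commanded pose from where the row before left it, along the tool's axes as they then stand; what a row does not reach is not made up. A row lasts 1/8 s, in which the tool goes at most 62.5 mm and 10.7 degrees, less where a joint would pass 70% of its speed; a pose out of reach is approached as far as the arm can. A call with a gripper value outside its range is refused whole. "fingers" is the finger opening in mm, from 0 to 85.4, set as the call begins (left out, the last holds). The fingers move at their own pace and stop on an object; "force" is the grip in N (left out, the last holds). Time passes only in rows, so rows that do not move let the fingers close. It gives the time, the measured TCP pose, the force, the opening and the grip force at its end, in the units of the state.
- get_state(): the state, without advancing time (a new reading comes with each control period).
- grab_frame(name): name is "side" or "top"; returns the picture (400x640x3 uint8, red, green, blue); there is no depth.
- camera_info(name): a dict with "fx", "fy", "cx", "cy" (pixels), "rvec" (rotation vector, rad) and "tvec" (3), from world to camera coordinates, as OpenCV has them. Camera axes: x right, y down, z forward; pixel columns grow to the right and rows downward; lengths in m; the calibration is good to about 2 mm. A picture is of the moment at which its call begins. camera_info takes no time and is no camera call.
- env.finish_job(): hands the job in; it is judged then, once.
The state is a dict: "time": time; "joint_pos": joint angles; "dq": joint speeds; "joint_torque": joint torques, N m; "tool_pos": TCP position; "eef_rot": TCP orientation; "wrist_force": force on the tool from outside, world axes, zero at the start; "wrist_torque": the same for the moment, N m; "finger_gap": opening from 0.0 (shut) to 1.0 (fully open); "finger_force": force on a finger pad.
Only numpy, scipy, OpenCV 4.12 (cv2) and the standard library are available. Lean on these libraries where they do the work, as an engineer would, in place of code of your own. Each camera call takes 0.05 s, during which the arm holds its last target. There are 200 camera calls.

TASK

Fit the brass die plate in the press's sliding carriage: press its two ears down into the slots past the spring clips until the plate sits flat on the bottom. Then squeeze the red latch tab against the carriage's grip, slide the carriage on to its next stop, under the ram and not past it, and let go so that the latch drops home there. Leave the other plates and everything else on the bench where they are.

Things in the scene. Friction and masses are not known exactly. Their poses are not given: they have to be found in the camera images.
- brass_plate_center (a point): Centre (half-way up) of the loose brass die plate, flat on the bench: 44 mm wide (its x) x 84 long (its y) x 14 thick, 22 mm hole through its middle. At each short end a central ear 12 mm wide, 11 long, 7 thick, level with the underside (106 mm over the ears). 0.36 to 0.5 kg. Same either way round; its z is its upper side
- nest_center (a point): Where the plate's centre must come to lie: 67 mm above the bench, 7 mm above the nest's floor pads, 13 mm above the carriage slab. Moves with the carriage. Axes are the press's: x to its column, y along the slide towards the ram (the plate's long side lies along y), z up. The plate goes in straight down. Both x sides of the nest are open: 30 mm of room for a finger beside the plate
- slot_near (a point): Middle of the open mouth of the ear slot at the nest's -y end, in an aluminium block, 81 mm above the bench; axes as nest_center. The slot is 16 mm wide, with 2 mm play round the ear, and lined on both x sides with bronze spring clips: 18 mm apart at the mouth, narrowing to 7 mm, they spring back over the ear when it is home. Pushing both ears past the clips takes some 10 to 20 N
- slot_far (a point): The same at the nest's +y end (99 mm from slot_near)
- carriage (a joint): Position of the carriage along its slide (press's +y), m. Starts at 0 to 0.001, latched in the first stop (loading place, 100 mm to the -y side of the ram). Next stop 0.100 (plate under the ram), last 0.200. About 3 N of friction; it moves only while the latch tab is pressed. Up to 1.5 mm of play each way in a stop
- latch_tab (a joint): Angle of the red latch tab, rad: 0 released with its tooth home in a stop, 0.22 fully squeezed; from about 0.17 the tooth is clear. A spring returns it (6 N at rest to 11 N squeezed, at slider_grip). Let go between stops, it rides at about 0.15 on the index bar until the tooth falls into a stop
- slider_grip (a point): Grip point of the slider grip at the carriage's front, 82 mm above the bench, 76 mm to the -x side of nest_center; axes as nest_center. A black post, 14 mm thick (y) and 18 wide, with the red tab on its +y side. Both lean 35 degrees from vertical towards -x. Squeezed along y they measure 23 mm, evenly about this point; at rest the tab flares out to 33 mm at its upper end
- grip_top (a point): Upper end of that post, 18 mm from slider_grip along the lean (the line from slider_grip to here is the lean; the foot is 42 mm the other way). Take the grip along this line, tool tilted 35 degrees: at the second stop it stands in front of and below the overhanging press head
- ram_axis (a point): Lower end of the fixed ram, on its axis, 92 mm above the bench. Axes as nest_center. The press head over it is 64 mm wide (y), reaches 54 mm to the -x side of this axis; its underside is 118 to 127 mm above the bench, its top at 265 mm. Column behind it (+x); a shaft on top and a ball-ended lever at the +y side reach up to 380 mm. The press is bolted down
- steel_plate_center (a point): Centre of a grey steel die plate of the same size and shape, smaller hole; to be left alone
- black_plate_center (a point): Centre of a black die plate of the same size and shape, bigger hole; to be left alone
- mallet: Hammer lying on the bench, 250 mm long; leave alone
- flux_jar: Amber glass jar with black cap, 64 mm across, 85 mm tall; leave alone
- blank_bowl: White bowl, 90 mm across, 40 mm tall; leave alone
- ring_clamp: Wooden ring clamp with brass collar lying on the bench, about 135 mm long; leave alone
Mind the look-alikes: they are no part of the job. There is more than one size of the part that bears brass_plate_center; the job needs the smallest.

How it is judged:
On the way, in this order (a step that is already met when the one before it is completed fails the run):
1. the brass plate sits flat and fully down in the carriage's nest (z of brass_plate_center in the frame of nest_center below 0.002 m and distance between brass_plate_center and nest_center below 0.0045 m and angle between the z axis of brass_plate_center and the z axis of nest_center, either way round below 0.035 rad and angle between the y axis of brass_plate_center and the y axis of nest_center, either way round below 0.09 rad), for 0.2 s.
2. the carriage has been slid to the next stop, under the ram, and the latch is home (value of joint carriage between 0.0965 and 0.1035 m and value of joint latch_tab below 0.04 rad), for 0.2 s.
At the end, for the whole second after the job is handed in: The brass plate lies flat in the nest (its centre within 4.5 mm of the seated place and no more than 2 mm high, level within 2 degrees, square within 5 degrees), the carriage is at rest in the second stop (0.100 m, within 3.5 mm) and the latch tab has sprung back (below 0.04 rad) (all of step 1 and all of step 2 and velocity of joint carriage between -0.01 and 0.01 m/s); the robot touches nothing.
It fails at once if the carriage is run past the stop under the ram (beyond 0.112 m) (value of joint carriage above 0.112 m).
It fails at once if another die plate is moved more than 25 mm (distance of any of steel_plate_center, black_plate_center from where it was at the start of the episode above 0.025 m).
It fails at once if another thing on the bench is moved more than 25 mm (distance of any of mallet, flux_jar, blank_bowl, ring_clamp from where it was at the start of the episode above 0.025 m).
It also fails if it takes over 64 s, if anything falls off the work surface, if the arm or the gripper's body presses on something with over 40 N, if the wrist force passes 120 N, or if a joint passes its speed limit or range.

## Working session

There is one attempt and no reset: what is moved stays moved. The work goes in short steps, Python scripts to look and compute and a tool call to move; the robot and the scene stay as the last step left them, time stands still between calls to the robot, and variables do not carry over. Pictures are saved under pics/ and viewed, at most 10 in all, crops included, and the job is handed in when it is done.

Besides the shell and the picture viewer there is one more tool, called after ">>>" in YAML: its name, and indented under it one key for each argument. carry_out: Moves the arm, as the interface text tells. Its arguments: {"type":"object","properties":{"motion":{"type":"array"},"fingers":{"type":"number"},"force":{"type":"number"}},"required":["motion"]}

```bash
mkdir -p pics; python3 - <<'E'
from cell import *
import cv2
for n in("side","top"):
    cv2.imwrite(f"pics/{n}0.png",grab_frame(n)[:,:,::-1]); print(n,camera_info(n))
s=get_state();print(s)
print(env.hold_point_z)
E
```

```text
side {'fx': 405.6863228158219, 'fy': 405.6863228158219, 'cx': 324.0802195169501, 'cy': 200.15698783307892, 'rvec': array([ 2.35874434, -0.60592503,  0.22572015]), 'tvec': array([-0.47634448,  0.2118498 ,  1.13494671])}
top {'fx': 493.9142554133336, 'fy': 493.9142554133336, 'cx': 318.25052890894915, 'cy': 202.9712569656154, 'rvec': array([ 2.1523917 , -2.15467412,  0.13701061]), 'tvec': array([-0.06871484,  0.5143644 ,  1.50404806])}
{'time': 0.1, 'joint_pos': array([-1.49847751,  0.4266332 ,  0.07385096,  1.60656081, -0.03411469,
        1.11083825, -0.06710918]), 'dq': array([-0.00035232, -0.00135344,  0.00050028, -0.00233121,  0.0001519 ,
        0.00173058,  0.00020851]), 'joint_torque': array([ 7.31310618e-03, -9.51536965e+01,  3.77171427e+00, -4.64402246e+01,
        1.97544345e-02,  6.65735803e-03, -8.92869275e-05]), 'tool_pos': array([0.14843847, 0.6580762 , 0.2306969 ]), 'eef_rot': array([[-9.75488797e-01,  2.20049013e-01, -1.94825655e-04],
       [ 2.20049090e-01,  9.75488105e-01, -1.16440943e-03],
       [-6.61770380e-05, -1.17873957e-03, -9.99999303e-01]]), 'wrist_force': array([ 0.06946646, -0.81752255,  0.05453538]), 'wrist_torque': array([-0.02262888, -0.00333884,  0.04076611]), 'finger_force': 0.0, 'finger_gap': 1.0003891854195293}
0.0187
```

View pics/top0.png

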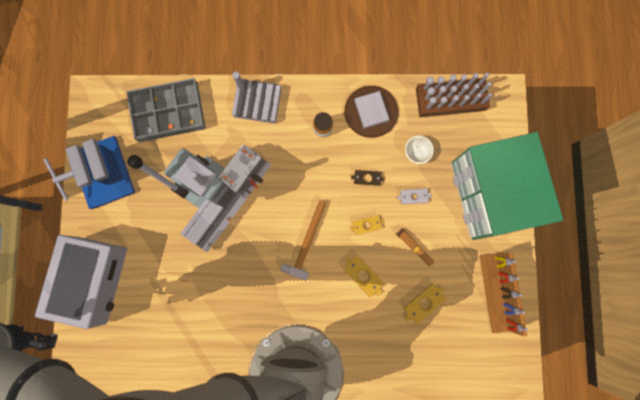

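View pics/side0.png

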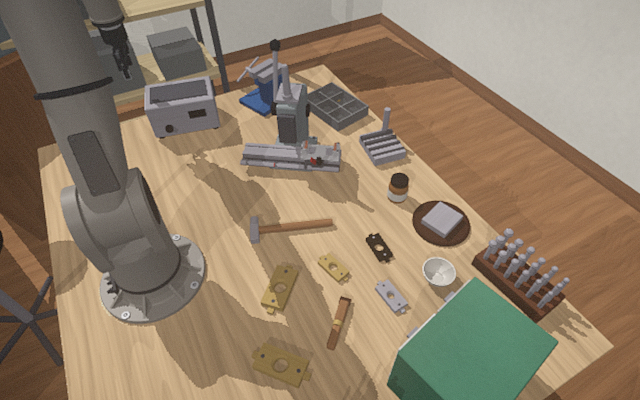

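Brass look-alikes in the top view: (367,225) small, (362,275) larger, (425,303) largest. The steel (414,196) and black (367,177) plates are not wanted. By size (about 35 px, which is about 106 mm) I choose (367,225). Next, close crops of the plate and the press.

```bash
cat > h.py <<'E'
import numpy as np, cv2
from cell import *
def cam(n):
    c=camera_info(n); return np.array([[c['fx'],0,c['cx']],[0,c['fy'],c['cy']],[0,0,1]]),np.array(c['rvec']),np.array(c['tvec'])
def proj(n,P):
    K,r,t=cam(n); return cv2.projectPoints(np.array(P,float).reshape(-1,3),r,t,K,None)[0].reshape(-1,2)
def back(n,uv,z):
    K,r,t=cam(n);R=cv2.Rodrigues(r)[0];C=-R.T@t
    uv=np.array(uv,float).reshape(-1,2)
    d=(R.T@np.linalg.inv(K)@np.c_[uv,np.ones(len(uv))].T).T
    return C+d*((z-C[2])/d[:,2])[:,None]
def crop(n,im,x,y,w,h,s):
    c=cv2.resize(im[y:y+h,x:x+w],None,fx=s,fy=s,interpolation=cv2.INTER_CUBIC)
    for i in range(0,w,10): cv2.line(c,(i*s,0),(i*s,4 if (x+i)%50 else 12),(0,0,255),1)
    for i in range(0,h,10): cv2.line(c,(0,i*s),(4 if (y+i)%50 else 12,i*s),(0,0,255),1)
    return c
E
python3 - <<'E'
from h import *
t=grab_frame("top")[:,:,::-1]; s=grab_frame("side")[:,:,::-1]
cv2.imwrite("pics/top1.png",t);cv2.imwrite("pics/side1.png",s)
a=crop("top",t,170,140,110,115,5)
b=crop("top",t,340,205,60,40,4); 
c=np.zeros((575,790,3),np.uint8); c[:a.shape[0],:a.shape[1]]=a
c[:160,550:790]=b
d=crop("side",s,310,245,48,45,5);c[170:395,550:790]=d
cv2.imwrite("pics/c1.png",c)
e=crop("side",s,230,130,120,50,6);
cv2.imwrite("pics/c2.png",e)
print(back("top",[[367,225],[362,275],[425,303],[414,196],[367,177],[300,270],[320,205]],0.014), back("side",[333,267],.014))
E
```

```text
[[ 0.44701335 -0.22187617  0.014     ]
 [ 0.29201094 -0.2043041   0.014     ]
 [ 0.20679099 -0.39658361  0.014     ]
 [ 0.53861112 -0.3714276   0.014     ]
 [ 0.59969303 -0.22395785  0.014     ]
 [ 0.30750518 -0.01250058  0.014     ]
 [ 0.51033888 -0.07472324  0.014     ]] [[ 0.44891075 -0.22412161  0.014     ]]
```

View pics/c1.png

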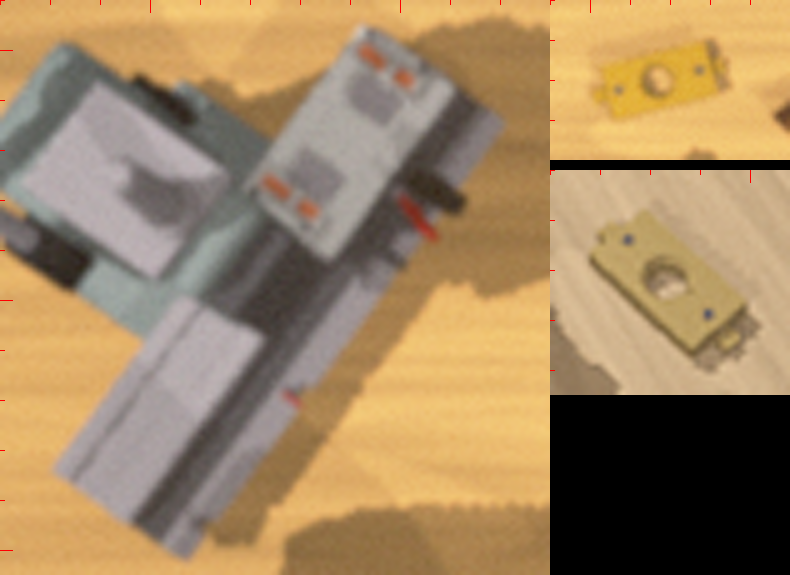

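View pics/c2.png

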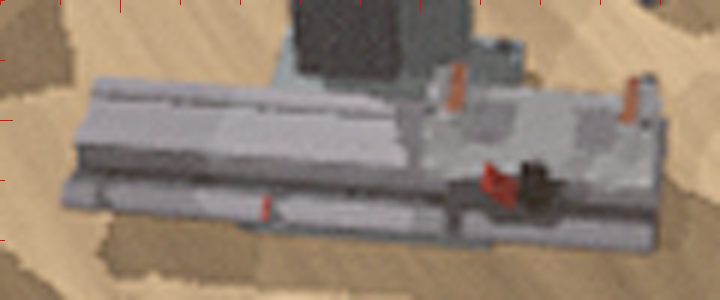

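The brass plate (367,225) has screws at about (357,227) and (377,222). Its lower-right ear is in shadow. The press carriage has four orange clips (top view about 244,152 / 251,156 / 225,178 / 231,182). The grip and red tab are at top (253,184) and side (313,161). The moves have no tilt, so I'll squeeze with a vertical tool to free the latch, then push on with a finger back clear of the head.

```bash
cat >> h.py <<'E'
def blobs(n,im,roi,f,k):
    x,y,w,h=roi; c=im[y:y+h,x:x+w].astype(float); W=np.clip(f(c),0,None)
    m=(W>0).astype(np.uint8); N,l,s,_=cv2.connectedComponentsWithStats(m)
    out=[]
    for i in sorted(range(1,N),key=lambda i:-s[i,4])[:k]:
        yy,xx=np.where(l==i); w_=W[yy,xx]; out.append([x+(xx*w_).sum()/w_.sum(),y+(yy*w_).sum()/w_.sum(),s[i,4]])
    return np.array(out)
def tri(a,b): # top px, side px
    P=[]
    for n in("top","side"):
        K,r,t=cam(n);P.append(K@np.c_[cv2.Rodrigues(r)[0],t])
    X=cv2.triangulatePoints(P[0],P[1],np.float64(a).reshape(2,1),np.float64(b).reshape(2,1)).ravel();return X[:3]/X[3]
def go(p,ydir=None):
    """tool-frame mm from the present pose to world p; spin deg to bring tool y onto ydir (mod 180)"""
    s=get_state();R=s['eef_rot'];print('pos',s['tool_pos'].round(4),'delta mm',(R.T@(np.array(p)-s['tool_pos'])*1000).round(1))
    if ydir is not None:
        d=R.T@np.array([ydir[0],ydir[1],0]); a=np.degrees(np.arctan2(-d[0],d[1])); print('spin',((a+90)%180-90).round(1),'j7',s['joint_pos'][6].round(3))
E
python3 - <<'E'
from h import *
t=cv2.imread("pics/top1.png")[:,:,::-1];s=cv2.imread("pics/side1.png")[:,:,::-1]
org=lambda c:(c[...,0]-c[...,2]-70)*(c[...,1]>70)
bt=blobs("top",t,(215,140,50,55),org,6);bs=blobs("side",s,(295,130,50,30),org,5)
print(bt.round(2));print(bs.round(2))
W=back("top",bt[:,:2],.079);print(W.round(4));
red=lambda c:(c[...,0]-c[...,1]-60)*(c[...,1]<90)
print(blobs("top",t,(225,165,45,60),red,3),blobs("side",s,(250,140,80,40),red,3))
for z in (.07,.075,.08):print(z,back("side",bs[:2,:2],z).round(4).tolist())
# plate
tc=[[340+(x-550)/4,205+y/4] for x,y in[(619,90),(699,70),(657,81)]]
sc=[[310+(x-550)/5,245+(y-170)/5] for x,y in[(627,240),(708,314)]]
print(back("top",tc,.014).round(4).tolist(),back("side",sc,.014).round(4).tolist())
K,r,tt=cam("top");print("cam",-cv2.Rodrigues(r)[0].T@tt)
E
```

```text
[[234.08 146.74 750.  ]
 [259.3  188.62 136.  ]
 [243.84 150.76  10.  ]
 [224.79 176.86   9.  ]
 [250.3  155.29   6.  ]
 [231.25 181.45   5.  ]]
[[305.77 144.27   8.  ]
 [334.32 148.13   5.  ]
 [335.   143.42   2.  ]
 [338.   133.     1.  ]
 [310.   134.     1.  ]]
[[0.6825 0.1885 0.079 ]
 [0.5524 0.1093 0.079 ]
 [0.6698 0.1584 0.079 ]
 [0.5888 0.2148 0.079 ]
 [0.6556 0.1383 0.079 ]
 [0.5746 0.1948 0.079 ]]
[[253.97805643 184.48902821  19.        ]] [[311.70614035 159.92982456  19.        ]
 [274.         164.           3.        ]]
0.07 [[0.5912, 0.2173, 0.07], [0.6672, 0.1526, 0.07]]
0.075 [[0.5887, 0.212, 0.075], [0.6643, 0.1478, 0.075]]
0.08 [[0.5862, 0.2068, 0.08], [0.6615, 0.1429, 0.08]]
[[0.4392, -0.1913, 0.014], [0.4548, -0.2541, 0.014], [0.4462, -0.2211, 0.014]] [[0.443, -0.1907, 0.014], [0.459, -0.2546, 0.014]]
cam [ 0.31609764 -0.07255761  1.5576491 ]
```

>>> carry_out:
  motion:
    - {"delta_pos":[0,0,-50],"spin":10.5}
    - {"delta_pos":[0,0,-50],"spin":10.5}
    - {"delta_pos":[0,0,-50],"spin":10.5}
    - {"delta_pos":[0,0,-50],"spin":10.5}
    - {"delta_pos":[0,0,0],"spin":10.5}
    - {"delta_pos":[0,0,0],"spin":10.5}
    - {"delta_pos":[-50,29,0],"spin":0}
    - {"delta_pos":[-50,29,0],"spin":0}
    - {"delta_pos":[-50,29,0],"spin":0}
    - {"delta_pos":[-50,29,0],"spin":0}
    - {"delta_pos":[-50,29,0],"spin":0}
  fingers: 85

```text
time: 1.58
tool_pos: [0.3518, 0.4503, 0.4313]
eef_rot: [[-0.247, 0.969, -0.0], [0.969, 0.247, 0.0], [0.0, -0.0, -1.0]]
wrist_force: [1.5, 0.5, -0.1]
finger_gap: 0.993
finger_force: 0.0
```

>>> carry_out:
  motion:
    - {"delta_pos":[-56,17,0],"spin":0}
    - {"delta_pos":[-56,17,0],"spin":0}
    - {"delta_pos":[-56,17,0],"spin":0}
    - {"delta_pos":[-56,17,0],"spin":0}
    - {"delta_pos":[-56,17,0],"spin":0}
    - {"delta_pos":[-57,-22,0],"spin":0}
    - {"delta_pos":[-57,-22,0],"spin":0}
    - {"delta_pos":[-57,-22,20],"spin":0}
    - {"delta_pos":[-57,-22,30],"spin":0}
    - {"delta_pos":[-57,-22,30],"spin":0}
    - {"delta_pos":[-57,-22,30],"spin":0}
    - {"delta_pos":[-57,-22,30],"spin":0}

```text
time: 3.08
tool_pos: [0.4534, -0.203, 0.3013]
eef_rot: [[-0.248, 0.969, 0.002], [0.969, 0.248, 0.001], [0.001, 0.002, -1.0]]
wrist_force: [2.3, 0.3, -1.0]
finger_gap: 0.995
finger_force: 0.0
```

```bash
python3 - <<'E'
from h import *
go([.449,-.2225,.12],(.970,.241)); s=get_state();print(s['time'],s['joint_pos'].round(3),s['eef_rot'].round(4))
E
```

```text
pos [ 0.4534 -0.203   0.3013] delta mm [-17.9  -9.5 181.2]
spin 0.4 j7 0.654
3.075 [-0.729  0.076  1.104  1.951 -0.077  1.156  0.654] [[-2.476e-01  9.689e-01  2.000e-03]
 [ 9.689e-01  2.476e-01  1.400e-03]
 [ 9.000e-04  2.300e-03 -1.000e+00]]
```

>>> carry_out:
  motion:
    - {"delta_pos":[0,0,50],"spin":0}
    - {"delta_pos":[0,0,50],"spin":0}
    - {"delta_pos":[0,0,50],"spin":0}
    - {"delta_pos":[0,0,30],"spin":0}
    - {"delta_pos":[0,0,0],"spin":0}
    - {"delta_pos":[0,0,0],"spin":0}

```text
time: 3.82
tool_pos: [0.4545, -0.202, 0.1228]
eef_rot: [[-0.246, 0.969, 0.001], [0.969, 0.246, -0.0], [-0.001, 0.001, -1.0]]
wrist_force: [0.4, -0.0, 0.2]
finger_gap: 0.992
finger_force: 0.0
```

```bash
python3 - <<'E'
from h import *
go([.449,-.2225,.002],(.970,.241)); s=get_state();print(s['time'],s['wrist_force'])
t=grab_frame("top")[:,:,::-1]; s=grab_frame("side")[:,:,::-1]
a=crop("side",s,285,200,100,100,5); b=crop("top",t,330,190,60,60,5)
c=np.zeros((500,800,3),np.uint8);c[:,:500]=a;c[:300,500:]=b
cv2.imwrite("pics/c3.png",c)
E
```

```text
pos [ 0.4545 -0.202   0.1228] delta mm [-18.5 -10.5 120.8]
spin 0.3 j7 0.995
3.825 [ 0.42674024 -0.00564236  0.24550261]
```

View pics/c3.png

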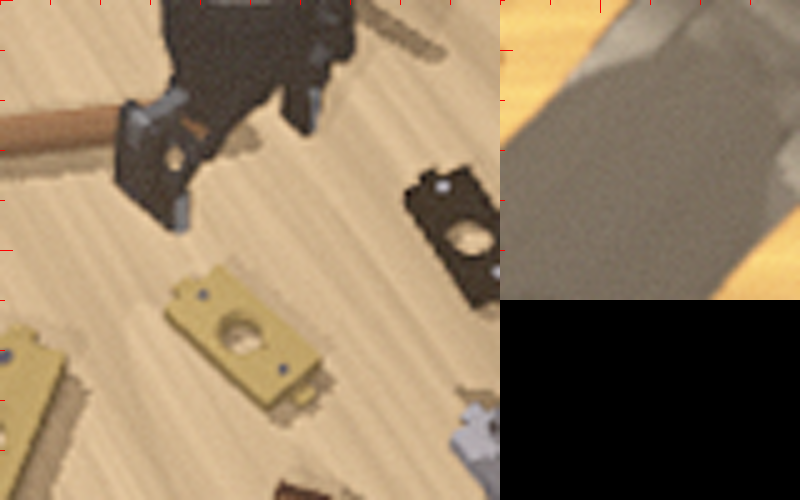

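The side view shows the whole brass plate, with screws at (325.6,259) and (341.6,274). That agrees with the earlier centre. The fingers stand either side of it after a shift of about (-18,-10) mm. Going down.

>>> carry_out:
  motion:
    - {"delta_pos":[-18.5,-10.5,20],"spin":0.3}
    - {"delta_pos":[0,0,40],"spin":0}
    - {"delta_pos":[0,0,35],"spin":0}
    - {"delta_pos":[0,0,15],"spin":0}
    - {"delta_pos":[0,0,10],"spin":0}
    - {"delta_pos":[0,0,0],"spin":0}

```text
time: 4.68
tool_pos: [0.4488, -0.2221, 0.0022]
eef_rot: [[-0.242, 0.97, 0.001], [0.97, 0.242, -0.0], [-0.0, 0.001, -1.0]]
wrist_force: [0.5, 0.0, 1.1]
finger_gap: 1.0
finger_force: 0.0
```

>>> carry_out:
  motion:
    - {"delta_pos":[0,0,0],"spin":0}
    - {"delta_pos":[0,0,0],"spin":0}
    - {"delta_pos":[0,0,0],"spin":0}
    - {"delta_pos":[0,0,0],"spin":0}
    - {"delta_pos":[0,0,0],"spin":0}
    - {"delta_pos":[0,0,0],"spin":0}
  fingers: 35
  force: 60

```text
time: 5.42
tool_pos: [0.4489, -0.2221, 0.0026]
eef_rot: [[-0.242, 0.97, 0.001], [0.97, 0.242, 0.0], [0.0, 0.001, -1.0]]
wrist_force: [-2.5, 1.8, 17.6]
finger_gap: 0.496
finger_force: 58.7
```

```bash
python3 - <<'E'
from h import *
go([.449,-.2225,.002],(.970,.241)); s=get_state();print(s['time'],s['wrist_force'],s['finger_gap']*85.4,s['finger_force'])
E
```

```text
pos [ 0.4489 -0.2221  0.0026] delta mm [-0.4  0.   0.6]
spin 0.0 j7 1.231
5.425 [-2.51251414  1.76728587 17.59720301] 42.34816359733352 58.749298453330994
```

>>> carry_out:
  motion:
    - {"delta_pos":[0,0,-20],"spin":0}
    - {"delta_pos":[0,0,-50],"spin":0}
    - {"delta_pos":[0,0,-50],"spin":-8.2}
    - {"delta_pos":[0,0,-50],"spin":-8.2}
    - {"delta_pos":[0,0,-50],"spin":-8.2}
    - {"delta_pos":[0,0,-50],"spin":-8.2}
    - {"delta_pos":[0,0,-30],"spin":-8.2}
    - {"delta_pos":[0,0,0],"spin":0}

```text
time: 6.42
tool_pos: [0.4489, -0.2223, 0.3033]
eef_rot: [[-0.819, 0.573, 0.004], [0.573, 0.819, 0.001], [-0.002, 0.003, -1.0]]
wrist_force: [1.2, -1.1, -5.3]
finger_gap: 0.489
finger_force: 64.6
```

>>> carry_out:
  motion:
    - {"delta_pos":[11,53,0],"spin":0}
    - {"delta_pos":[11,53,0],"spin":0}
    - {"delta_pos":[11,53,0],"spin":0}
    - {"delta_pos":[11,53,0],"spin":0}
    - {"delta_pos":[11,53,0],"spin":0}
    - {"delta_pos":[11,53,0],"spin":0}
    - {"delta_pos":[11,53,0],"spin":0}
    - {"delta_pos":[10,53,0],"spin":0}
    - {"delta_pos":[0,0,0],"spin":0}
    - {"delta_pos":[0,0,0],"spin":0}

```text
time: 7.68
tool_pos: [0.6198, 0.1745, 0.2997]
eef_rot: [[-0.818, 0.575, -0.002], [0.575, 0.818, -0.002], [0.001, -0.003, -1.0]]
wrist_force: [-0.6, -0.6, -4.2]
finger_gap: 0.491
finger_force: 64.6
```

```bash
python3 - <<'E'
from h import *
go([.6222,.1766,.12],(.572,.82)); s=get_state();print(s['time'],s['wrist_force'],s['joint_pos'].round(2),s['finger_gap']*85.4,s['finger_force'])
s=grab_frame("side")[:,:,::-1]
cv2.imwrite("pics/c4.png",crop("side",s,130,0,260,200,3))
E
```

```text
pos [0.6198 0.1745 0.2997] delta mm [ -0.9   3.6 179.7]
spin -0.2 j7 0.811
7.675 [-0.62325982 -0.6248468  -4.22401472] [-0.88  0.38  0.68  1.63 -0.25  1.23  0.81] 41.955400740324784 64.59566116333008
```

View pics/c4.png

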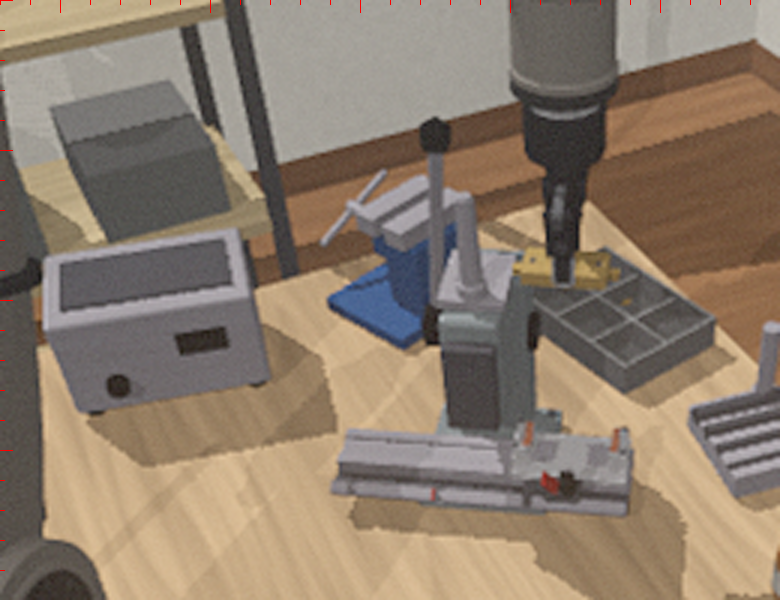

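The plate hangs level and centred in the fingers above the nest, at about side px (318,90). The way down beside the press head is clear. Lowering to just above the slots for an overlay check.

>>> carry_out:
  motion:
    - {"delta_pos":[-1,3.6,30],"spin":0}
    - {"delta_pos":[0,0,45],"spin":0}
    - {"delta_pos":[0,0,45],"spin":0}
    - {"delta_pos":[0,0,40],"spin":0}
    - {"delta_pos":[0,0,30],"spin":0}
    - {"delta_pos":[0,0,5],"spin":0}
    - {"delta_pos":[0,0,0],"spin":0}
    - {"delta_pos":[0,0,0],"spin":0}

```text
time: 8.72
tool_pos: [0.6241, 0.1774, 0.1082]
eef_rot: [[-0.819, 0.574, 0.002], [0.574, 0.819, 0.001], [-0.001, 0.002, -1.0]]
wrist_force: [-0.2, 0.2, -3.4]
finger_gap: 0.487
finger_force: 64.6
```

```bash
cat >> h.py <<'E'
Y=np.array([-.820,.572,0]);Y/=np.linalg.norm(Y);X=np.array([Y[1],-Y[0],0]);Z=np.array([0,0,1.])
def outline(c,a,b):  # plate outline at ear-top height etc. in press axes
    q=[(-22,-42),(-6,-42),(-6,-53),(6,-53),(6,-42),(22,-42),(22,42),(6,42),(6,53),(-6,53),(-6,42),(-22,42)]
    return np.array([c+X*x*.001+Y*y*.001+Z*b for x,y in q])
def draw(im,n,P,x,y,s,col,closed=True):
    p=((proj(n,P)+.5-[x,y])*s).round().astype(np.int32); cv2.polylines(im,[p],closed,col,1,cv2.LINE_AA)
E
python3 - <<'E'
from h import *
N=np.array([.6222,.1766,.067]); go(N-[0,0,.0044],X); st=get_state();print(st['time'],st['wrist_force'],st['finger_force'])
s=grab_frame("side")[:,:,::-1].copy();t=grab_frame("top")[:,:,::-1]; cv2.imwrite("pics/side5.png",s)
x,y,w,h,k=280,105,75,65,10
c=crop("side",s,x,y,w,h,k)
p=st['tool_pos']+[0,0,.0044]
draw(c,"side",outline(p,0,.007)[[0,5,6,11]],x,y,k,(255,0,0))
draw(c,"side",outline(p,0,-.007),x,y,k,(255,255,0))
for e in(-1,1):
  m=N+Y*e*.0495; m[2]=.081
  draw(c,"side",[m-X*.009,m+X*.009],x,y,k,(0,255,0))
  draw(c,"side",[m-[0,0,.021],m],x,y,k,(0,255,0))
G=N-X*.076;G[2]=.082; L=-X*np.sin(np.radians(35))+Z*np.cos(np.radians(35))
draw(c,"side",[G-L*.042,G+L*.018],x,y,k,(255,0,255))
cv2.imwrite("pics/c5.png",cv2.resize(c,(750,650))[:600])
E
```

```text
pos [0.6241 0.1774 0.1082] delta mm [ 1.1 -1.8 45.6]
spin -0.1 j7 0.924
8.725 [-0.22430429  0.18867702 -3.412343  ] 64.56470847129822
```

View pics/c5.png

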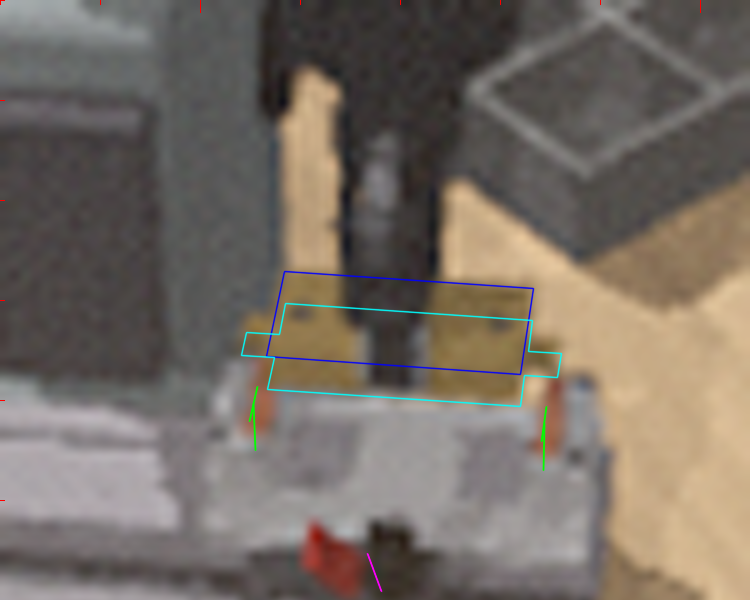

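The side overlay puts the plate within about 1 mm of the model. The slots sit about 1.5 mm further to -Y than my first estimate, which matches the top-camera bias seen at the grasp. Correcting by (-0.8,-0.6) mm and lowering.

>>> carry_out:
  motion:
    - {"delta_pos":[-0.8,-0.6,10],"spin":0}
    - {"delta_pos":[0,0,12],"spin":0}
    - {"delta_pos":[0,0,4],"spin":0}
    - {"delta_pos":[0,0,3],"spin":0}
    - {"delta_pos":[0,0,0],"spin":0}
    - {"delta_pos":[0,0,0],"spin":0}
  force: 90

```text
time: 9.57
tool_pos: [0.6237, 0.1767, 0.0779]
eef_rot: [[-0.819, 0.574, 0.0], [0.574, 0.819, 0.0], [-0.0, 0.0, -1.0]]
wrist_force: [1.1, 2.3, -4.6]
finger_gap: 0.481
finger_force: 95.7
```

>>> carry_out:
  motion:
    - {"delta_pos":[0,0,2],"spin":0}
    - {"delta_pos":[0,0,1.5],"spin":0}
    - {"delta_pos":[0,0,0],"spin":0}
    - {"delta_pos":[0,0,0],"spin":0}

```text
time: 10.07
tool_pos: [0.6239, 0.1766, 0.0744]
eef_rot: [[-0.819, 0.574, 0.001], [0.574, 0.819, 0.0], [-0.0, 0.0, -1.0]]
wrist_force: [2.0, 2.2, 1.8]
finger_gap: 0.484
finger_force: 96.4
```

>>> carry_out:
  motion:
    - {"delta_pos":[0,0.7,2],"spin":0}
    - {"delta_pos":[0,0,2],"spin":0}
    - {"delta_pos":[0,0,0],"spin":0}
    - {"delta_pos":[0,0,0],"spin":0}

```text
time: 10.58
tool_pos: [0.6239, 0.1769, 0.0699]
eef_rot: [[-0.819, 0.574, -0.0], [0.574, 0.819, -0.0], [-0.0, -0.0, -1.0]]
wrist_force: [4.0, 0.6, -2.1]
finger_gap: 0.479
finger_force: 95.9
```

>>> carry_out:
  motion:
    - {"delta_pos":[-0.4,0.4,2],"spin":0}
    - {"delta_pos":[0,0,2],"spin":0}
    - {"delta_pos":[0,0,0],"spin":0}
    - {"delta_pos":[0,0,0],"spin":0}

```text
time: 11.08
tool_pos: [0.6243, 0.177, 0.0658]
eef_rot: [[-0.819, 0.574, -0.001], [0.574, 0.819, -0.001], [0.0, -0.001, -1.0]]
wrist_force: [1.2, -0.6, -6.3]
finger_gap: 0.482
finger_force: 95.5
```

>>> carry_out:
  motion:
    - {"delta_pos":[0,0,2],"spin":0}
    - {"delta_pos":[0,0,2],"spin":0}
    - {"delta_pos":[0,0,0],"spin":0}
    - {"delta_pos":[0,0,0],"spin":0}

```text
time: 11.58
tool_pos: [0.6249, 0.1768, 0.0629]
eef_rot: [[-0.819, 0.574, 0.001], [0.574, 0.819, 0.0], [-0.0, 0.0, -1.0]]
wrist_force: [-2.4, -1.8, 10.5]
finger_gap: 0.481
finger_force: 97.2
```

>>> carry_out:
  motion:
    - {"delta_pos":[0,0,1.5],"spin":0}
    - {"delta_pos":[0,0,1],"spin":0}
    - {"delta_pos":[0,0,0],"spin":0}
    - {"delta_pos":[0,0,0],"spin":0}

```text
time: 12.08
tool_pos: [0.6254, 0.1765, 0.0627]
eef_rot: [[-0.819, 0.574, 0.001], [0.574, 0.819, 0.001], [-0.0, 0.002, -1.0]]
wrist_force: [-16.5, -6.2, 47.3]
finger_gap: 0.484
finger_force: 101.5
```

It is seated: a hard stop at 62.7 mm TCP, against 62.6 expected. Releasing gently and checking.

>>> carry_out:
  motion:
    - {"delta_pos":[0,0,-1],"spin":0}
    - {"delta_pos":[0,0,0],"spin":0}
    - {"delta_pos":[0,0,0],"spin":0}
    - {"delta_pos":[0,0,0],"spin":0}
    - {"delta_pos":[0,0,-20],"spin":0}
    - {"delta_pos":[0,0,-50],"spin":0}
    - {"delta_pos":[0,0,-50],"spin":0}
    - {"delta_pos":[0,0,0],"spin":0}
  fingers: 58

```text
time: 13.08
tool_pos: [0.6267, 0.1774, 0.186]
eef_rot: [[-0.819, 0.574, 0.006], [0.574, 0.819, 0.003], [-0.003, 0.006, -1.0]]
wrist_force: [0.9, 0.1, -0.7]
finger_gap: 0.677
finger_force: 0.0
```

```bash
python3 - <<'E'
from h import *
N=np.array([.6249,.1768,.067]); st=get_state();print(st['time'],st['tool_pos'],st['wrist_force'])
s=grab_frame("side")[:,:,::-1].copy();cv2.imwrite("pics/side6.png",s)
x,y,w,h,k=280,115,75,60,10
c=crop("side",s,x,y,w,h,k)
draw(c,"side",outline(N,0,.007)[[0,5,6,11]],x,y,k,(255,0,0))
G=N-X*.076;G[2]=.082; L=-X*np.sin(np.radians(35))+Z*np.cos(np.radians(35))
P=G-Y*.0045; draw(c,"side",[P-L*.042,P+L*.018],x,y,k,(255,0,255))
draw(c,"side",[P+L*.018-Y*.007,P+L*.018+Y*.007],x,y,k,(255,0,255))
cv2.imwrite("pics/c6.png",c)
E
```

```text
13.075 [0.62670175 0.17736857 0.18602213] [ 0.87261727  0.07219739 -0.73502558]
```

View pics/c6.png

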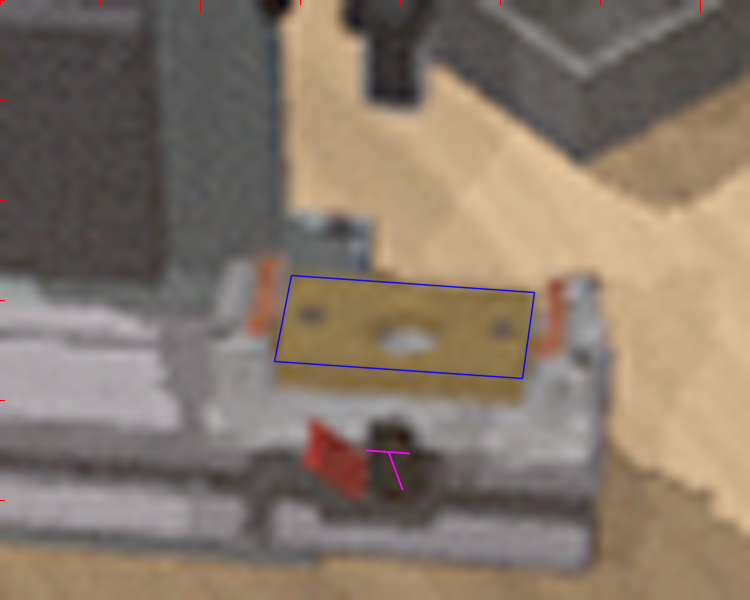

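The plate lies flat in the nest between both clips. The post and red tab fit the model (post top rear at side px (319,157), tab (313,161)). Now the grip: move off 84 mm to -x and turn 90°.

>>> carry_out:
  motion:
    - {"delta_pos":[0.5,-43,0],"spin":0}
    - {"delta_pos":[0.5,-42.5,0],"spin":0}
    - {"delta_pos":[0,0,0],"spin":10}
    - {"delta_pos":[0,0,0],"spin":10}
    - {"delta_pos":[0,0,0],"spin":10}
    - {"delta_pos":[0,0,0],"spin":10}
    - {"delta_pos":[0,0,0],"spin":10}
    - {"delta_pos":[0,0,0],"spin":10}
    - {"delta_pos":[0,0,0],"spin":10}
    - {"delta_pos":[0,0,0],"spin":10}
    - {"delta_pos":[0,0,0],"spin":10}
    - {"delta_pos":[0,0,0],"spin":0}

```text
time: 14.62
tool_pos: [0.5743, 0.1078, 0.1802]
eef_rot: [[0.573, 0.82, -0.001], [0.82, -0.573, -0.001], [-0.002, -0.0, -1.0]]
wrist_force: [-0.3, 0.1, -0.3]
finger_gap: 0.678
finger_force: 0.0
```

```bash
python3 - <<'E'
from h import *
N=np.array([.6249,.1768,0]); go(N-X*.084+Z*.072,Y); st=get_state();print(st['time'],st['joint_pos'].round(2),st['eef_rot'].round(3))
E
```

```text
pos [0.5743 0.1078 0.1802] delta mm [  1.7   2.1 108.2]
spin -0.1 j7 -0.378
14.625 [-1.07  0.54  1.06  1.9  -0.55  1.03 -0.38] [[ 0.573  0.82  -0.001]
 [ 0.82  -0.573 -0.001]
 [-0.002 -0.    -1.   ]]
```

>>> carry_out:
  motion:
    - {"delta_pos":[1.7,2.1,30],"spin":0}
    - {"delta_pos":[0,0,35],"spin":0}
    - {"delta_pos":[0,0,25],"spin":0}
    - {"delta_pos":[0,0,12],"spin":0}
    - {"delta_pos":[0,0,6],"spin":0}
    - {"delta_pos":[0,0,0],"spin":0}
    - {"delta_pos":[0,0,0],"spin":0}

```text
time: 15.5
tool_pos: [0.5778, 0.108, 0.0734]
eef_rot: [[0.573, 0.819, 0.001], [0.819, -0.573, 0.0], [0.001, 0.001, -1.0]]
wrist_force: [-0.4, 0.0, -0.5]
finger_gap: 0.678
finger_force: 0.0
```

>>> carry_out:
  motion:
    - {"delta_pos":[0,0,0],"spin":0}
    - {"delta_pos":[0,0,0],"spin":0}
    - {"delta_pos":[0,0,0],"spin":0}
    - {"delta_pos":[0,0,0],"spin":0}
    - {"delta_pos":[0,0,0],"spin":0}
    - {"delta_pos":[0,0,0],"spin":0}
  fingers: 15
  force: 35

```text
time: 16.25
tool_pos: [0.5773, 0.1081, 0.0731]
eef_rot: [[0.573, 0.819, -0.0], [0.819, -0.573, 0.0], [0.0, -0.0, -1.0]]
wrist_force: [-3.1, 0.3, 6.6]
finger_gap: 0.238
finger_force: 38.2
```

The gap reads about 23 mm, so the tab is fully squeezed. Slide 20 mm towards the ram.

>>> carry_out:
  motion:
    - {"delta_pos":[0,-2,0],"spin":0}
    - {"delta_pos":[0,-4,0],"spin":0}
    - {"delta_pos":[0,-4,0],"spin":0}
    - {"delta_pos":[0,-4,0],"spin":0}
    - {"delta_pos":[0,-4,0],"spin":0}
    - {"delta_pos":[0,-2,0],"spin":0}
    - {"delta_pos":[0,0,0],"spin":0}
    - {"delta_pos":[0,0,0],"spin":0}

```text
time: 17.25
tool_pos: [0.5609, 0.1196, 0.073]
eef_rot: [[0.574, 0.819, 0.0], [0.819, -0.574, 0.0], [0.0, -0.0, -1.0]]
wrist_force: [-1.5, -1.5, 8.7]
finger_gap: 0.236
finger_force: 39.0
```

>>> carry_out:
  motion:
    - {"delta_pos":[0,0,0],"spin":0}
    - {"delta_pos":[0,0,0],"spin":0}
    - {"delta_pos":[0,0,0],"spin":0}
    - {"delta_pos":[0,0,0],"spin":0}
    - {"delta_pos":[0,0,-20],"spin":0}
    - {"delta_pos":[0,0,-50],"spin":0}
    - {"delta_pos":[0,0,0],"spin":0}
  fingers: 48

```text
time: 18.12
tool_pos: [0.5629, 0.1193, 0.1467]
eef_rot: [[0.574, 0.819, 0.005], [0.819, -0.574, 0.002], [0.004, 0.003, -1.0]]
wrist_force: [1.0, 0.1, -1.2]
finger_gap: 0.561
finger_force: 0.0
```

>>> carry_out:
  motion:
    - {"delta_pos":[-11,40,0],"spin":0}
    - {"delta_pos":[-11,40,0],"spin":0}
    - {"delta_pos":[0,0,0],"spin":8.75}
    - {"delta_pos":[0,0,0],"spin":8.75}
    - {"delta_pos":[0,0,0],"spin":8.75}
    - {"delta_pos":[0,0,0],"spin":8.75}
    - {"delta_pos":[0,0,0],"spin":0}
    - {"delta_pos":[0,0,0],"spin":0}
  fingers: 85

```text
time: 19.12
tool_pos: [0.6139, 0.0556, 0.143]
eef_rot: [[0.939, 0.345, 0.0], [0.345, -0.939, -0.0], [-0.0, 0.0, -1.0]]
wrist_force: [-0.3, 0.8, -0.1]
finger_gap: 0.994
finger_force: 0.0
```

```bash
python3 - <<'E'
from h import *
T=np.array([.5609,.1196,0])  # squeezed grip tool position, X=-84, Y=g, d~20
go(T-X*.022-Y*.0745+Z*.064, -(Y*np.cos(np.radians(35))+X*np.sin(np.radians(35)))); st=get_state();print(st['time'],st['joint_pos'].round(2))
s=grab_frame("side")[:,:,::-1].copy();cv2.imwrite("pics/side7.png",s)
cv2.imwrite("pics/c7.png",crop("side",s,250,60,130,120,5))
E
```

```text
pos [0.6139 0.0556 0.143 ] delta mm [-3.  -4.7 79. ]
spin 0.1 j7 -0.745
19.125 [-0.96  0.72  1.13  1.86 -0.75  1.06 -0.74]
```

View pics/c7.png

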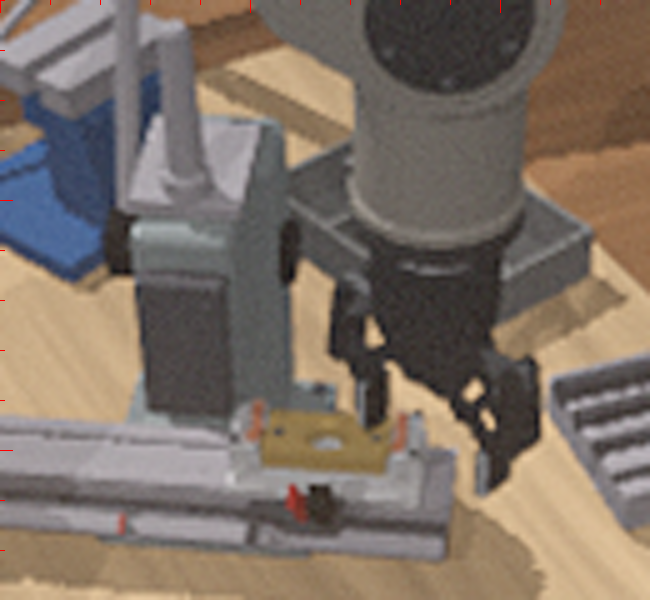

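The carriage stands about 20 mm on with the tab riding on the bar (red tab at side px (309,160), post (313,161)). Lowering behind the post.

>>> carry_out:
  motion:
    - {"delta_pos":[-3,-4.7,30],"spin":0}
    - {"delta_pos":[0,0,30],"spin":0}
    - {"delta_pos":[0,0,19],"spin":0}
    - {"delta_pos":[0,0,0],"spin":0}
    - {"delta_pos":[0,0,0],"spin":0}

```text
time: 19.8
tool_pos: [0.6101, 0.0586, 0.0647]
eef_rot: [[0.94, 0.342, 0.001], [0.342, -0.94, 0.0], [0.001, 0.0, -1.0]]
wrist_force: [-0.6, 0.4, 0.6]
finger_gap: 0.996
finger_force: 0.0
```

```bash
python3 - <<'E'
from h import *
T=np.array([.5609,.1196,0])
go(T-X*.022-Y*.0645+Z*.064); st=get_state();print(st['time'],st['wrist_force'],(st['eef_rot'].T@Y*10).round(3))
E
```

```text
pos [0.6101 0.0586 0.0647] delta mm [-6.2 -8.7  0.6]
19.8 [-0.61371176  0.38654169  0.63835083] [-5.751e+00 -8.181e+00 -8.000e-03]
```

>>> carry_out:
  motion:
    - {"delta_pos":[-2.3,-3.3,0],"spin":0}
    - {"delta_pos":[-2.3,-3.3,0],"spin":0}
    - {"delta_pos":[-1.2,-1.6,0],"spin":0}
    - {"delta_pos":[-1.2,-1.6,0],"spin":0}
    - {"delta_pos":[-1.2,-1.6,0],"spin":0}
    - {"delta_pos":[-1.2,-1.6,0],"spin":0}
    - {"delta_pos":[-1.2,-1.6,0],"spin":0}
    - {"delta_pos":[-1.2,-1.6,0],"spin":0}

```text
time: 20.8
tool_pos: [0.5941, 0.0696, 0.0641]
eef_rot: [[0.94, 0.341, 0.003], [0.341, -0.94, -0.001], [0.002, 0.002, -1.0]]
wrist_force: [7.9, -1.4, -3.4]
finger_gap: 0.992
finger_force: 4.0
```

>>> carry_out:
  motion:
    - {"delta_pos":[-2.3,-3.3,0],"spin":0}
    - {"delta_pos":[-2.3,-3.3,0],"spin":0}
    - {"delta_pos":[-2.3,-3.3,0],"spin":0}
    - {"delta_pos":[-2.3,-3.3,0],"spin":0}
    - {"delta_pos":[-2.3,-3.3,0],"spin":0}

```text
time: 21.42
tool_pos: [0.5776, 0.0812, 0.0641]
eef_rot: [[0.94, 0.341, 0.003], [0.341, -0.94, -0.001], [0.002, 0.002, -1.0]]
wrist_force: [8.0, -2.3, -3.7]
finger_gap: 0.997
finger_force: 4.2
```

```bash
python3 - <<'E'
from h import *
T=np.array([.5609,.1196,0]); st=get_state();print(st['time'],(st['wrist_force']@np.c_[X,Y]).round(1), 'Y rel to T+64.5:',((st['tool_pos']-T)@Y*1000+64.5).round(1),'X',((st['tool_pos']-T)@X*1000).round(1))
s=grab_frame("side")[:,:,::-1].copy();cv2.imwrite("pics/side8.png",s)
red=lambda c:(c[...,0]-c[...,1]-60)*(c[...,1]<90)
for f in("side6","side7","side8"):print(f,blobs("side",cv2.imread(f"pics/{f}.png")[:,:,::-1],(250,140,80,40),red,2).round(2).tolist())
g=np.array([.5773,.1081,.09]); print(proj("side",[g,g+Y*.02,g+Y*.05,g+Y*.1]).round(1).tolist())
E
```

```text
21.425 [ 2.7 -7.9] Y rel to T+64.5: 28.8 X -21.9
side6 [[312.24, 159.93, 21.0], [274.0, 164.44, 2.0]]
side7 [[308.06, 159.07, 10.0], [274.0, 164.0, 1.0]]
side8 [[300.0, 158.91, 11.0], [274.0, 164.0, 1.0]]
[[317.1, 160.5], [311.0, 160.0], [301.8, 159.4], [286.6, 158.3]]
```

Red tab at (300.0,158.9): the carriage is at about 46 mm and following. Push on.

>>> carry_out:
  motion:
    - {"delta_pos":[-2.3,-3.3,0],"spin":0}
    - {"delta_pos":[-2.3,-3.3,0],"spin":0}
    - {"delta_pos":[-2.3,-3.3,0],"spin":0}
    - {"delta_pos":[-2.3,-3.3,0],"spin":0}
    - {"delta_pos":[-2.3,-3.3,0],"spin":0}
    - {"delta_pos":[-2.3,-3.3,0],"spin":0}
    - {"delta_pos":[-2.3,-3.3,0],"spin":0}
    - {"delta_pos":[-2.3,-3.3,0],"spin":0}
    - {"delta_pos":[-2.3,-3.3,0],"spin":0}
    - {"delta_pos":[-2.3,-3.3,0],"spin":0}

```text
time: 22.72
tool_pos: [0.5448, 0.1037, 0.0642]
eef_rot: [[0.94, 0.341, 0.003], [0.341, -0.94, -0.002], [0.002, 0.002, -1.0]]
wrist_force: [7.0, -6.3, -1.4]
finger_gap: 0.99
finger_force: 4.1
```

```bash
cat > m.py <<'E'
from h import *
T=np.array([.5609,.1196,0]); st=get_state();print(st['time'],(st['wrist_force']@np.c_[X,Y]).round(1), 'Y rel to T+64.5:',((st['tool_pos']-T)@Y*1000+64.5).round(1),'X',((st['tool_pos']-T)@X*1000).round(1))
s=grab_frame("side");red=lambda c:(c[...,0]-c[...,1]-60)*(c[...,1]<90)
cv2.imwrite("pics/sidem.png",s[:,:,::-1])
print(blobs("side",s,(250,140,80,40),red,3).round(2).tolist())
E
python3 m.py
```

```text
22.725 [-1.1 -9.4] Y rel to T+64.5: 68.6 X -22.2
[[287.74, 157.8, 13.0], [274.0, 164.0, 1.0], [274.0, 166.0, 1.0]]
```

>>> carry_out:
  motion:
    - {"delta_pos":[-1.15,-1.65,0],"spin":0}
    - {"delta_pos":[-1.15,-1.65,0],"spin":0}
    - {"delta_pos":[-1.15,-1.65,0],"spin":0}
    - {"delta_pos":[-1.15,-1.65,0],"spin":0}
    - {"delta_pos":[-0.6,-0.8,0],"spin":0}
    - {"delta_pos":[-0.6,-0.8,0],"spin":0}
    - {"delta_pos":[-0.6,-0.8,0],"spin":0}

```text
time: 23.65
tool_pos: [0.5357, 0.1101, 0.0642]
eef_rot: [[0.94, 0.341, 0.003], [0.341, -0.94, -0.001], [0.002, 0.002, -1.0]]
wrist_force: [6.5, -5.1, -1.1]
finger_gap: 0.995
finger_force: 3.9
```

```bash
python3 m.py
```

```text
23.65 [-0.5 -8.3] Y rel to T+64.5: 79.7 X -22.2
[[284.32, 157.27, 16.0], [274.0, 164.0, 1.0], [274.0, 166.0, 1.0]]
```

>>> carry_out:
  motion:
    - {"delta_pos":[-0.4,-0.6,0],"spin":0}
    - {"delta_pos":[-0.4,-0.6,0],"spin":0}

```text
time: 23.95
tool_pos: [0.5346, 0.1109, 0.0642]
eef_rot: [[0.94, 0.341, 0.003], [0.341, -0.94, -0.001], [0.002, 0.002, -1.0]]
wrist_force: [7.6, -6.4, -1.2]
finger_gap: 0.99
finger_force: 4.2
```

>>> carry_out:
  motion:
    - {"delta_pos":[-0.4,-0.6,0],"spin":0}
    - {"delta_pos":[0,0,0],"spin":0}

```text
time: 24.2
tool_pos: [0.534, 0.1113, 0.0642]
eef_rot: [[0.94, 0.341, 0.003], [0.341, -0.94, -0.001], [0.002, 0.002, -1.0]]
wrist_force: [6.3, -6.0, -0.3]
finger_gap: 0.994
finger_force: 4.2
```

```bash
python3 m.py
```

```text
24.2 [-1.4 -8.6] Y rel to T+64.5: 81.9 X -22.2
[[283.64, 157.42, 13.0], [274.0, 164.0, 1.0], [274.0, 166.0, 1.0]]
```

>>> carry_out:
  motion:
    - {"delta_pos":[-0.4,-0.6,0],"spin":0}
    - {"delta_pos":[0,0,0],"spin":0}

```text
time: 24.5
tool_pos: [0.5333, 0.1118, 0.0642]
eef_rot: [[0.94, 0.341, 0.003], [0.341, -0.94, -0.001], [0.002, 0.002, -1.0]]
wrist_force: [5.4, -5.0, -0.3]
finger_gap: 0.997
finger_force: 4.5
```

>>> carry_out:
  motion:
    - {"delta_pos":[-0.4,-0.6,0],"spin":0}
    - {"delta_pos":[0,0,0],"spin":0}

```text
time: 24.75
tool_pos: [0.5317, 0.1127, 0.0639]
eef_rot: [[0.94, 0.341, 0.0], [0.341, -0.94, -0.0], [0.0, 0.001, -1.0]]
wrist_force: [0.5, -3.4, 2.4]
finger_gap: 0.996
finger_force: 1.2
```

```bash
python3 m.py
```

```text
24.75 [-2.5 -2.3] Y rel to T+64.5: 84.5 X -22.3
[[281.45, 157.16, 20.0], [274.0, 164.56, 3.0]]
```

The push force fell, and the red tab sits at (281.5,157.2), back to its released size, so the latch has dropped at about 0.101. Backing off.

>>> carry_out:
  motion:
    - {"delta_pos":[5.8,8.2,0],"spin":0}
    - {"delta_pos":[17,25,0],"spin":0}
    - {"delta_pos":[17,25,0],"spin":0}
    - {"delta_pos":[0,0,-50],"spin":0}
    - {"delta_pos":[0,0,-50],"spin":0}
    - {"delta_pos":[0,0,-20],"spin":0}
    - {"delta_pos":[0,0,0],"spin":0}
    - {"delta_pos":[0,0,0],"spin":0}

```text
time: 25.8
tool_pos: [0.5884, 0.0725, 0.1826]
eef_rot: [[0.94, 0.342, -0.001], [0.342, -0.94, -0.0], [-0.001, -0.0, -1.0]]
wrist_force: [-0.3, 0.3, 0.2]
finger_gap: 0.994
finger_force: 0.0
```

```bash
python3 m.py; python3 - <<'E'
from h import *
s=cv2.imread("pics/sidem.png");t=grab_frame("top")[:,:,::-1]
a=crop("side",s,240,100,100,80,8)
cv2.imwrite("pics/c8.png",a[:600,:800])
G=np.array([.5773,.1081,.0]);print(proj("side",[G+Y*.1+Z*.09]))
E
```

```text
25.8 [0.1 0.4] Y rel to T+64.5: 15.0 X -22.9
[[281.31, 157.08, 22.0], [274.0, 164.5, 2.0]]
[[286.57275435 158.26434205]]
```

View pics/c8.png

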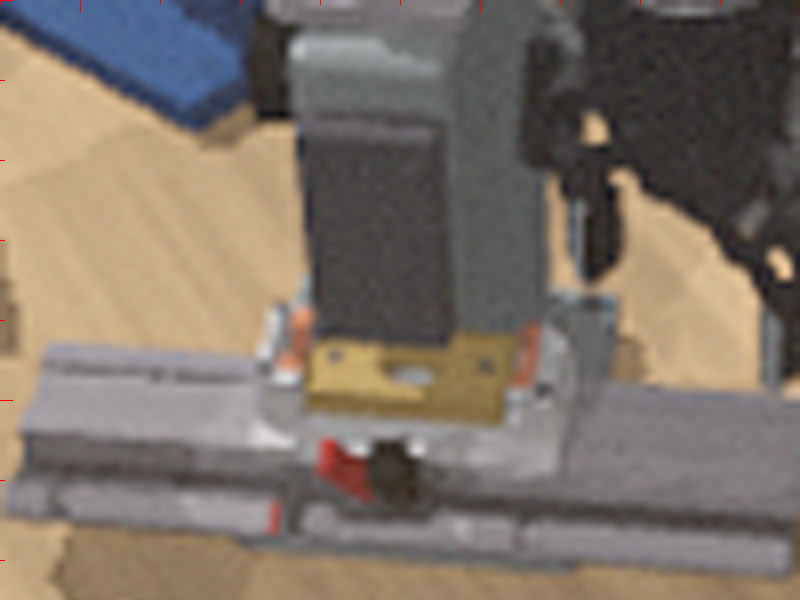

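The carriage stands under the ram, the tab is flared out (side px (281,157)), the plate is flat between its clips, and the arm is clear. Handing in.

```bash
python3 -c "
from cell import *
print(env.finish_job())"
```

```text
the job is handed in; nothing more can be done
None
```

The job is handed in, with no verdict returned; in the last pictures the brass plate sits flat in the nest, the carriage is latched at about 0.101 m under the ram, and the arm is clear of everything.

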